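Proof-pull a brazed hanger eye with the spring scale

ROBOT

A 6-joint arm with a two-finger parallel gripper is mounted at the origin on the work surface. World frame = base frame: x ahead of the robot, y to its left, z up, the work surface at z = 0. Lengths are in m, angles in rad, forces in N, time in s.
With the tool pointing down it reaches from about 0.3 to 0.875 m from the base axis. Payload 6.4 kg.
Tool frame: the origin (TCP) lies midway between the tips of the shut fingers; the grasp point (between the pads) lies 19 mm behind it (ctrl.tcp_to_grasp is the distance from the TCP to the grasp point, in m); z points along the fingers, y is the direction in which the jaws open and shut (so a half turn about z gives the same grasp; the last joint's range is limited). The gripper opens to 85 mm and grips with 20 to 120 N. Pads are 22 mm wide; open, the fingers measure 114 mm over their backs; the gripper's body (76 mm by 85 mm) begins 54 mm behind the grasp point. The pads swing forward as they close: fully open they stand 13 mm farther back than shut.
Start: joints at [0.991, 0.181, 1.607, -0, 1.354, -0.206], TCP at [0.21, 0.535, 0.231] pointing down, gripper open.
Joint ranges: [-2.99, 2.99], [-0.89, 2.07], [0.3, 2.58], [-1.14, 4.28], [0, 2.63], [-3.12, 3.12]. Speed limits (rad/s): [2.57, 2.57, 3.01, 3.14, 3.14, 3.14].

INTERFACE

Orientations are given as a unit quaternion [w, x, y, z].
In Python, from bench import monitor, imaging, order, spotter, ctrl gives the robot as it stands.
- The arm moves only by the shell command python3 -m pendant 'ROWS'. ROWS is JSON, a list that holds one entry, the list of rows, each a list of 5 numbers: the shift along the world's x, y, z in mm, then the turn about the world's z in degrees, then the finger opening in mm, from 0 to 85.4. A call has 1 to 8 rows; each row shifts and turns the commanded pose from where the row before left it; what a row does not reach is not made up. A row lasts 1/8 s, in which the tool goes at most 62.5 mm and 10.7 degrees, less where a joint would pass 70% of its speed; a pose out of reach is approached as far as the arm can. A call with a gripper value outside its range is refused whole. The fingers move at their own pace and stop on an object; the grip force is fixed at half the most. Time passes only in rows, so rows that do not move let the fingers close. It gives the time, the measured TCP pose, the force and the opening at its end, in the units of the state.
- monitor.get_obs(): the state, without advancing time (a new reading comes with each control period).
- imaging.camera(name): name is "scene" or "top"; returns a dict with "img" (400x640x3 uint8, red, green, blue), "vfov" (degrees; the focal length in pixels is half the picture's height over the tangent of half this angle, whatever the lens; pixels are square), "cx", "cy" (the principal point, pixels), "distortion" ([k1, k2, p1, p2, k3] as OpenCV has them; the pictures are not rectified), "origin" and "orientation" of the camera in the world. Camera axes: x right, y down, z forward; pixel columns grow to the right and rows downward; lengths in m; the calibration is good to about 2 mm. A picture is of the moment at which its call begins. There is no depth.
- order.hand_in(): hands the job in, once; it reports no verdict.
Trained networks look in the newest picture that a camera, given by its name, has taken for a name from the list of things; names that differ only in an ending like _2 or _b are one class to them, and where a whole thing is asked for, a point or a joint stands for the part that bears it (a point fixed in the world has none). Each returns a list of dicts, best first, with "confidence" (0 to 1); they miss things now and then, are a little off and sometimes report something else, mostly with a low value. They report only what shows in the picture. A call takes as long as a camera call.
- spotter.recognise(camera, thing): "at" ([x, y, z] in m, in the coordinates of the camera as it stood for that picture, good to about 4 mm: the middle of the surface that is visible of it).
- spotter.tip_of(camera, thing): "at" ([x, y, z] in m, in the coordinates of the camera as it stood for that picture, good to about 4 mm: a listed point, or the origin of a listed thing).
The state is a dict: "time_s": time; "q": joint angles; "dq": joint speeds; "joint_efforts": joint torques, N m; "eef_pos": TCP position; "eef_rot": TCP orientation; "wrist_force": force on the tool from outside, world axes, zero at the start; "torque": the same for the moment, N m; "opening": opening from 0.0 (shut) to 1.0 (fully open).
Only numpy, scipy, OpenCV 4.12 (cv2) and the standard library are available. Lean on these libraries where they do the work, as an engineer would, in place of code of your own. Each camera call takes 0.05 s, during which the arm holds its last target. There are 200 camera calls.

TASK

The brazed hanger plate in the vice is due for its proof pull with the tubular spring scale hooked into its eye. First slide the scale's transport-lock knob all the way over to its far end stop, then draw the scale's D-handle straight out until the broad ring on the rod stands at the scale's mouth - not on past it, or the joint is overloaded - and finish while still holding it there against the spring: the program ends with the gripper keeping the handle out at that mark. Leave the other things on the bench where they are.

Things in the scene. Friction and masses are not known exactly. Their poses are not given: they have to be found in the camera images.
- pull_rig: Pull-test board fixed to the bench, 420 x 160 mm: blue machine vice gripping a hanger plate with a brazed eye; hooked into the eye a tubular spring scale, 41 mm aluminium barrel, grey lock head (40 mm long, 60 wide, top 128 mm up), mouth bush. Origin on the bench below the mouth; axis level, 100 mm up. +x: from the mouth along the barrel to the vice (the rod is drawn to -x); +y level across it; z up.
- scale_mouth (a point): Centre of the scale's mouth: the front face of the bush from which the rod comes out. Axes as pull_rig.
- pull_handle: Level D-handle on the rod's front end: yoke 108 mm wide at the rod, two flat steel legs (14 mm high), a round wooden grip bar across the pull, 16 mm diameter, 93 mm long. Opening between yoke and bar 48 mm along the pull, 93 mm wide, open above and below. Origin on the rod's axis, at the mouth when home; axes as pull_rig; moves with the rod.
- grip_bar (a point): Middle of the wooden grip bar (16 mm diameter, its length along the rig's y), 100 mm above the bench; 90 mm in front of the mouth (rig -x) when the rod is home, 160 mm when drawn to the mark. Axes as pull_rig.
- draw_rod (a joint): How far the 20 mm steel rod is drawn out of the scale, m: 0 home, 0.070 with the middle of the broad ring level with the mouth, 0.110 at the very end. Inner spring about 4 N at the start, 14 N at the mark (150 N/m); it pulls the rod home when let go. It cannot be drawn while the transport lock is closed.
- ring_mark (a point): Middle of the broad raised rubber ring (25 mm diameter, 10 mm wide) round the rod, 160 mm behind the grip bar's middle and hidden in the scale until the rod is drawn; the other, hair-thin rings are plain 10 mm graduations. Axes as pull_rig.
- transport_lock (a joint): Position of the transport lock, m: 0 closed (its fork stands in the rod's groove), 0.024 at its far end stop (open). Grows as the knob slides towards the rig's -y. Stays where it is left; slides with about 2 N. The rod comes free only in the last 4 mm.
- lock_knob (a point): Middle of the black round lock knob on top of the lock head: 17 mm diameter, 29 mm tall, on a thin stem; 149 mm above the bench, 21 mm above the lock head's top, 21.5 mm behind the mouth (rig +x). A 5 mm high stop stands at each end of its slot. Axes as pull_rig.
- tin: Round metal tin, 74 mm diameter, 85 mm tall, origin under its centre. Bystander, to be left where it is.
- jar: Small brown glass jar, 56 mm diameter, 75 mm tall, origin under its centre. Bystander, to be left where it is.
- mug: White mug, 76 mm diameter, 85 mm tall, origin under its centre. Bystander, to be left where it is.
- tape: Roll of masking tape lying flat, 100 mm diameter, 25 mm high, origin under its centre. Bystander, to be left where it is.
- screwdriver: Screwdriver lying flat, about 200 mm long along its x. Bystander, to be left where it is.
- hammer: Hammer lying flat, about 260 mm long along its x. Bystander, to be left where it is.
- spare_plate: A second hanger plate lying flat, 85 x 50 x 5 mm, with its eye standing 35 mm high, origin under its centre. Bystander, to be left where it is.

How it is judged:
By the outcome, as a careful person would: the job done as asked, in the order asked, and still so for the second after the job is handed in, while the arm keeps its last pose, push and grip.
It also fails if it takes over 45 s, if anything falls off the work surface, if the arm or the gripper's body presses on something with over 40 N, if the wrist force passes 120 N, or if a joint passes its speed limit or range.

## Working session

There is one attempt and no reset: what is moved stays moved. The work goes in short steps, Python scripts to look and compute and a shell command to move; the robot and the scene stay as the last step left them, time stands still between calls to the robot, and variables do not carry over. Pictures are saved under pics/ and viewed, about 8 in all and at most 12, crops included, and the job is handed in when it is done.

```bash
mkdir -p pics; cat > h.py <<'E'
import numpy as np, cv2
from scipy.spatial.transform import Rotation as R
from bench import monitor, imaging, order, spotter, ctrl
def cam(n):
    c=imaging.camera(n); q=c["orientation"]; c["R"]=R.from_quat([q[1],q[2],q[3],q[0]]).as_matrix()
    f=c["img"].shape[0]/2/np.tan(np.radians(c["vfov"])/2)
    c["K"]=np.array([[f,0,c["cx"]],[0,f,c["cy"]],[0,0,1]]); c["o"]=np.array(c["origin"]); return c
def world(c,p): return c["R"]@np.array(p)+c["o"]
def pix(c,P):
    p=(np.array(P)-c["o"])@c["R"]
    return cv2.projectPoints(p.reshape(-1,1,3),np.zeros(3),np.zeros(3),c["K"],np.array(c["distortion"]))[0].reshape(-1,2)
def plane(c,uv,z):
    n=cv2.undistortPoints(np.array(uv,float).reshape(-1,1,2),c["K"],np.array(c["distortion"])).reshape(-1,2)
    d=np.c_[n,np.ones(len(n))]@c["R"].T
    return c["o"]+d*((z-c["o"][2])/d[:,2])[:,None]
def save(c,n): cv2.imwrite("pics/"+n,c["img"][:,:,::-1])
E
python3 - <<'E'
from h import *
np.set_printoptions(precision=4,suppress=True)
s=monitor.get_obs(); print(s["time_s"],s["eef_pos"],s["eef_rot"],s["opening"],s["wrist_force"],ctrl.tcp_to_grasp)
for n in("scene","top"):
    c=cam(n); save(c,n+"0.png"); print(n,c["o"],c["R"][:,2],c["vfov"])
    for t in("scale_mouth","grip_bar","lock_knob","pull_rig","pull_handle","tin","jar","mug","tape","screwdriver","hammer","spare_plate"):
        for r in spotter.tip_of(n,t)[:2]:
            P=world(c,r["at"]); print(t,round(r["confidence"],2),P,pix(c,P)[0].round(0))
print(monitor.get_obs()["time_s"])
E
```

```text
0.0 [0.2096 0.5348 0.2304] [-0.0003  0.1858  0.9826 -0.0008] 1.0036868293824401 [-0.0769 -0.3413  0.4629] 0.0187
scene [0.8479 0.4201 0.9181] [-0.2964 -0.4267 -0.8544] 54.70720016128227
scale_mouth 0.71 [0.509  0.0707 0.1017] [349. 210.]
grip_bar 0.59 [ 0.5387 -0.0155  0.0982] [319. 192.]
lock_knob 0.73 [0.6221 0.173  0.0011] [334. 283.]
pull_rig 0.84 [0.511  0.0677 0.0003] [345. 229.]
pull_handle 0.89 [0.5121 0.0712 0.0997] [348. 212.]
tin 0.94 [0.5887 0.2698 0.0007] [369. 307.]
jar 0.86 [ 0.6222  0.1733 -0.0009] [334. 283.]
jar 0.29 [0.4965 0.085  0.1462] [358. 203.]
mug 0.75 [ 0.6711 -0.0462 -0.0002] [272. 228.]
tape 0.83 [ 0.685   0.0542 -0.0022] [287. 260.]
screwdriver 0.94 [ 0.6043 -0.1862 -0.0009] [267. 181.]
screwdriver 0.58 [ 0.5885  0.2696 -0.0008] [369. 307.]
hammer 0.63 [ 0.3491  0.12   -0.0003] [404. 214.]
spare_plate 0.64 [ 0.4052 -0.0923 -0.0032] [341. 172.]
top [0.4151 0.0325 1.0177] [ 0.1923  0.0074 -0.9813] 54.250500073038125
scale_mouth 0.67 [0.5066 0.0733 0.0986] [300. 239.]
grip_bar 0.81 [ 0.5332 -0.0124  0.1017] [337. 229.]
grip_bar 0.17 [0.6839 0.0615 0.0004] [309. 177.]
lock_knob 0.45 [0.4964 0.0899 0.1493] [292. 241.]
pull_rig 0.69 [0.5141 0.0727 0.0008] [302. 240.]
pull_handle 0.89 [0.5108 0.0721 0.0994] [301. 238.]
tin 0.78 [ 0.5888  0.2705 -0.0048] [229. 210.]
jar 0.67 [0.6233 0.1742 0.0034] [265. 198.]
mug 0.89 [ 0.6724 -0.0457 -0.0029] [348. 183.]
mug 0.2 [ 0.4039 -0.0862 -0.0015] [363. 285.]
tape 0.84 [ 0.6841  0.0589 -0.002 ] [310. 178.]
screwdriver 0.87 [ 0.6083 -0.1861  0.0007] [401. 207.]
hammer 0.79 [ 0.35   0.127 -0.002] [279. 304.]
spare_plate 0.74 [ 0.4032 -0.0887 -0.0007] [364. 285.]
1.3
```

```bash
python3 - <<'E'
import cv2
a=cv2.imread("pics/scene0.png")[120:320,220:470]; cv2.imwrite("pics/s0c.png",cv2.resize(a,None,fx=3,fy=3,interpolation=cv2.INTER_CUBIC)[:600,:750])
b=cv2.imread("pics/top0.png")[130:320,220:420]; cv2.imwrite("pics/t0c.png",cv2.resize(b,None,fx=3,fy=3,interpolation=cv2.INTER_CUBIC))
E
```

```text
(no output)
```

View pics/s0c.png

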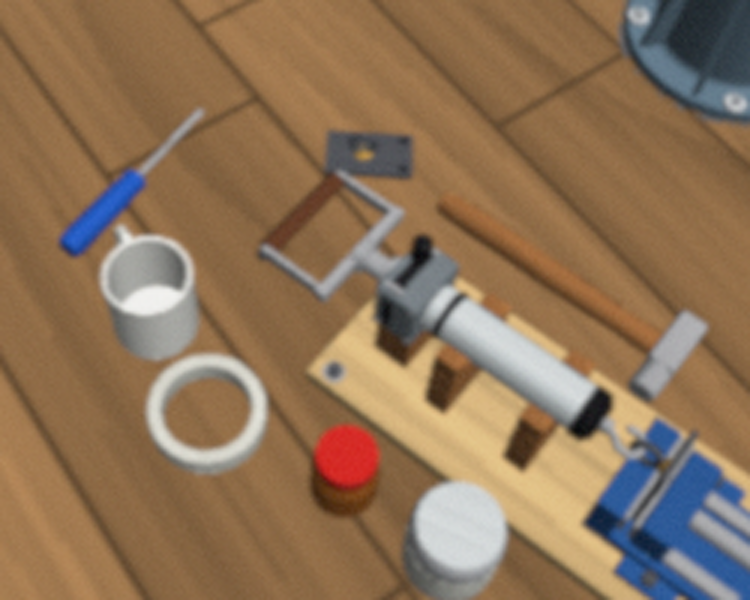

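View pics/t0c.png

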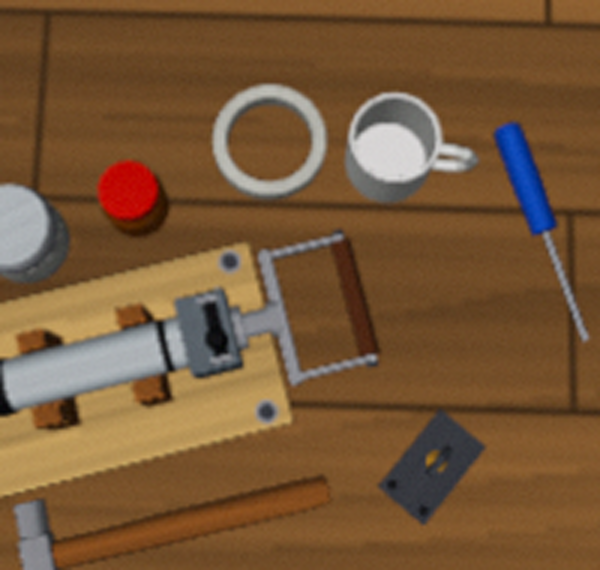

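The views agree with the networks. The top crop shows the knob at about (292,242) full-frame, with its slot running to world +x. The bar runs from (333,209) to (344,250), and the surroundings are clear. Next I refine the positions.

```bash
python3 - <<'E'
from h import *
np.set_printoptions(precision=4,suppress=True)
D={}
for k in range(3):
  for n in("scene","top"):
    c=cam(n)
    for t in("scale_mouth","grip_bar","lock_knob"):
        r=spotter.tip_of(n,t)
        for x in r[:2]:
            P=world(c,x["at"])
            zz={"scale_mouth":.1,"grip_bar":.1,"lock_knob":.149}[t]
            if abs(P[2]-zz)<.015:
                D.setdefault((t,n),[]).append(plane(c,pix(c,P),zz)[0]); break
for k in D: print(k,len(D[k]),np.mean(D[k],0),np.std(D[k],0))
off=np.array([220,130])
e=np.array([[341,238],[374,358],[265,255],[297,380],[195,295],[5,388]])/3+off
W=plane(c,e,.105); print("bar ends",W[:2],"mid",W[:2].mean(0),"ang rigx",np.degrees(np.arctan2(*(W[0]-W[1])[1::-1]))+90)
print("yoke",W[2:4],W[2:4].mean(0))
print("knob top",plane(c,np.array([[217,341],[214,310]])/3+off,.1635))
c=cam("scene");off=np.array([220,120])
e=np.array([[340,178],[270,243],[402,212],[323,293]])/3+off
W=plane(c,e,.105); print("scene bar",W[:2],W[:2].mean(0),"yoke",W[2:],W[2:].mean(0))
print("knob top",plane(c,np.array([[423,242]])/3+off,.1635))
E
```

```text
('scale_mouth', 'scene') 3 [0.5082 0.0709 0.1   ] [0.0007 0.0011 0.    ]
('grip_bar', 'scene') 3 [ 0.5357 -0.0135  0.1   ] [0.001  0.0004 0.    ]
('lock_knob', 'scene') 3 [0.4954 0.0871 0.149 ] [0.0014 0.0008 0.    ]
('scale_mouth', 'top') 3 [0.5078 0.0754 0.1   ] [0.0001 0.0016 0.    ]
('grip_bar', 'top') 3 [ 0.5341 -0.0141  0.1   ] [0.0005 0.0015 0.    ]
('lock_knob', 'top') 3 [0.4947 0.0902 0.149 ] [0.0007 0.0012 0.    ]
bar ends [[ 0.5796 -0.0034  0.105 ]
 [ 0.4857 -0.0309  0.105 ]] mid [ 0.5326 -0.0172  0.105 ] ang rigx 106.31700518480827
yoke [[0.5642 0.0563 0.105 ]
 [0.467  0.0284 0.105 ]] [0.5156 0.0423 0.105 ]
knob top [[0.4902 0.0877 0.1635]
 [0.5129 0.0908 0.1635]]
scene bar [[ 0.4885 -0.0246  0.105 ]
 [ 0.5743 -0.0039  0.105 ]] [ 0.5314 -0.0143  0.105 ] yoke [[0.4657 0.0329 0.105 ]
 [0.5655 0.0593 0.105 ]] [0.5156 0.0461 0.105 ]
knob top [[0.4965 0.0918 0.1635]]
```

```bash
python3 -m pendant '[[[28,-44,0,-6.5,50],[28,-44,0,-6.5,50],[28,-44,0,-6.5,50],[28,-44,0,-6.5,50],[28,-44,0,-6.5,50],[28,-44,0,-6.5,50],[28,-44,0,-6.5,50],[28,-44,0,-6.5,50]]]'; python3 -m pendant '[[[30,-46,0,0,50],[30,-46,0,0,50],[0,0,0,0,50]]]'; python3 - <<'E'
from h import *
s=monitor.get_obs(); x,y,z=s["eef_rot"][1:]; print(s["time_s"],s["eef_pos"],"toolY deg",np.degrees(np.arctan2(*(R.from_quat([x,y,z,s["eef_rot"][0]]).as_matrix()[:2,1][::-1]))),s["opening"])
E
```

```text
time_s: 3.55
eef_pos: [0.4348, 0.1818, 0.2316]
eef_rot: [0.0, 0.599, 0.801, 0.0]
wrist_force: [0.1, 1.0, -0.3]
opening: 0.582
time_s: 3.92
eef_pos: [0.4956, 0.0882, 0.2314]
eef_rot: [0.0, 0.6, 0.8, -0.0]
wrist_force: [-0.2, 0.6, -0.6]
opening: 0.587
3.925 [0.49564901 0.08821606 0.23137265] toolY deg 16.295683875773104 0.586582738235077
```

```bash
python3 -m pendant '[[[0,0,-40,0,50],[0,0,-30,0,50],[0,0,-14,0,50],[0,0,-8,0,50],[0,0,0,0,50]]]'; python3 - <<'E'
from h import *
a=cam("scene")["img"][150:250,290:430]; b=cam("top")["img"][190:290,230:370]
cv2.imwrite("pics/k1.png",cv2.resize(np.vstack([a,b]),None,fx=3,fy=3,interpolation=cv2.INTER_CUBIC)[:,:,::-1])
E
```

```text
time_s: 4.55
eef_pos: [0.4941, 0.0916, 0.1396]
eef_rot: [0.0, 0.598, 0.802, 0.0]
wrist_force: [0.1, -0.2, 0.7]
opening: 0.586
```

View pics/k1.png

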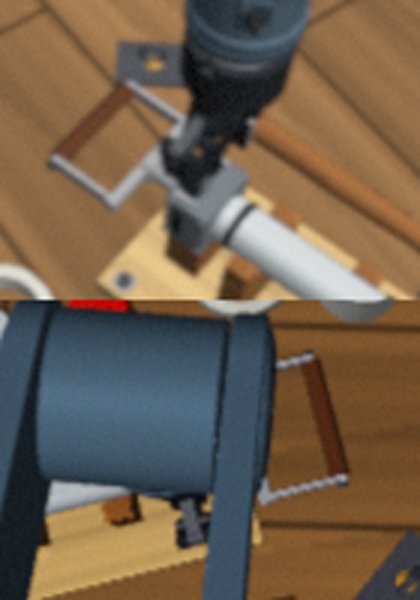

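The fingers appear to straddle the knob (scene inset around (200,150)), with no contact force. I'll close and check the opening against the 17 mm knob.

```bash
python3 -m pendant '[[[0,0,0,0,15],[0,0,0,0,15],[0,0,0,0,15],[0,0,0,0,15]]]'
```

```text
time_s: 5.15
eef_pos: [0.4943, 0.0913, 0.14]
eef_rot: [0.0, 0.598, 0.802, 0.0]
wrist_force: [-1.1, -0.1, 6.6]
opening: 0.183
```

```bash
python3 -m pendant '[[[0,0,0,0,8],[0,0,0,0,8],[0,0,0,0,8]]]'
```

```text
time_s: 5.52
eef_pos: [0.4944, 0.0913, 0.1401]
eef_rot: [0.0, 0.598, 0.802, 0.0]
wrist_force: [-1.0, 0.0, 7.5]
opening: 0.167
```

```bash
python3 -m pendant '[[[5.8,1.7,0,0,8],[5.8,1.7,0,0,8],[5.8,1.7,0,0,8],[0,0,0,0,8]]]';  python3 -m pendant '[[[1.9,0.6,0,0,8],[1.9,0.6,0,0,8],[0,0,0,0,8]]]'
```

```text
time_s: 6.02
eef_pos: [0.5125, 0.0964, 0.1401]
eef_rot: [0.001, 0.598, 0.802, 0.001]
wrist_force: [1.4, 0.2, 4.7]
opening: 0.168
time_s: 6.4
eef_pos: [0.5146, 0.0971, 0.1401]
eef_rot: [-0.0, 0.598, 0.802, -0.001]
wrist_force: [-6.1, -1.9, 10.5]
opening: 0.164
```

```bash
python3 -m pendant '[[[1.5,0.4,0,0,8],[0,0,0,0,8]]]';  python3 -m pendant '[[[1.5,0.4,0,0,8],[0,0,0,0,8]]]'; python3 -m pendant '[[[1.5,0.4,0,0,8],[0,0,0,0,8]]]'
```

```text
time_s: 6.65
eef_pos: [0.5148, 0.0971, 0.14]
eef_rot: [-0.001, 0.598, 0.802, -0.002]
wrist_force: [-12.4, -4.3, 15.5]
opening: 0.164
time_s: 6.9
eef_pos: [0.515, 0.0972, 0.14]
eef_rot: [-0.002, 0.598, 0.802, -0.003]
wrist_force: [-17.3, -6.0, 20.6]
opening: 0.167
time_s: 7.15
eef_pos: [0.5152, 0.0973, 0.1399]
eef_rot: [-0.003, 0.597, 0.802, -0.005]
wrist_force: [-23.2, -8.2, 23.7]
opening: 0.168
```

```bash
python3 -m pendant '[[[-4,-1.2,0,0,30],[0,0,0,0,30],[0,0,0,0,30]]]';  python3 -m pendant '[[[0,0,30,0,40],[0,0,40,0,40],[0,0,30,10,40],[-40,30,0,10,40],[-40,30,0,10,40],[-40,30,0,10,40],[0,0,0,10,40]]]'; python3 - <<'E'
from h import *
np.set_printoptions(precision=4,suppress=True)
I=[]
for n,(u,v) in dict(scene=(360,205),top=(300,240)).items():
    for k in range(2):
        c=cam(n)
        for r in spotter.tip_of(n,"lock_knob")[:2]:
            P=world(c,r["at"]); print(n,r["confidence"],P,plane(c,pix(c,P),.149)[0])
    I.append(c["img"][v-45:v+45,u-60:u+60])
cv2.imwrite("pics/k2.png",cv2.resize(np.hstack(I),None,fx=3.3,fy=3.3,interpolation=cv2.INTER_CUBIC)[:,:,::-1])
E
```

```text
time_s: 7.52
eef_pos: [0.5158, 0.0977, 0.1391]
eef_rot: [0.0, 0.598, 0.802, 0.0]
wrist_force: [0.0, 0.1, 0.0]
opening: 0.356
time_s: 8.4
eef_pos: [0.3934, 0.1894, 0.2392]
eef_rot: [-0.0, 0.198, 0.98, 0.0]
wrist_force: [0.2, 0.6, -0.0]
opening: 0.47
scene 0.49 [0.5151 0.0907 0.1476] [0.5157 0.0913 0.149 ]
scene 0.62 [0.515  0.0925 0.1481] [0.5154 0.0929 0.149 ]
top 0.48 [0.5134 0.0947 0.151 ] [0.5136 0.0948 0.149 ]
top 0.47 [0.5168 0.0957 0.1503] [0.517  0.0958 0.149 ]
```

View pics/k2.png

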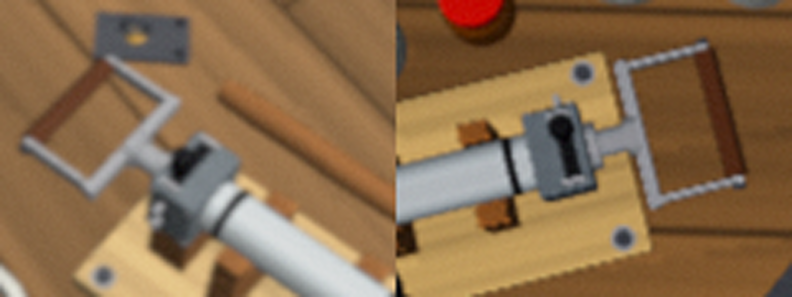

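The knob now sits at the far end of its slot in both views: left inset (187,165), right inset (562,128). Measured travel is about 21 mm and I felt a hard stop. To rule out a finger having touched the stop instead, I'll push again from behind with shut fingers.

```bash
python3 -m pendant '[[[22,-25.5,0,10,0],[22,-25.5,0,10,0],[22,-25.5,0,10,0],[22,-25.5,0,9.5,0],[0,0,0,0,0],[0,0,-45,0,0],[0,0,-45,0,0],[0,0,-9.5,0,0]]]';  python3 -m pendant '[[[0,0,0,0,0],[5,1.5,0,0,0],[5,1.5,0,0,0],[0,0,0,0,0]]]'
```

```text
time_s: 9.8
eef_pos: [0.4809, 0.0861, 0.1369]
eef_rot: [-0.003, -0.139, 0.99, 0.001]
wrist_force: [-0.5, -0.4, 1.0]
opening: 0.003
time_s: 10.3
eef_pos: [0.4948, 0.0887, 0.1408]
eef_rot: [0.001, -0.14, 0.99, -0.0]
wrist_force: [0.6, 0.5, -0.3]
opening: 0.002
```

```bash
python3 -m pendant '[[[1.9,0.6,0,0,0],[0,0,0,0,0]]]';python3 -m pendant '[[[1.9,0.6,0,0,0],[0,0,0,0,0]]]';python3 -m pendant '[[[1.9,0.6,0,0,0],[0,0,0,0,0]]]';python3 -m pendant '[[[1.9,0.6,0,0,0],[0,0,0,0,0]]]'
```

```text
time_s: 10.55
eef_pos: [0.4956, 0.0892, 0.1398]
eef_rot: [0.0, -0.14, 0.99, -0.0]
wrist_force: [-0.1, 0.6, 0.2]
opening: -0.001
time_s: 10.8
eef_pos: [0.4967, 0.0896, 0.1396]
eef_rot: [-0.001, -0.14, 0.99, -0.0]
wrist_force: [-5.2, -1.9, 3.5]
opening: -0.002
time_s: 11.05
eef_pos: [0.497, 0.0898, 0.1395]
eef_rot: [-0.003, -0.14, 0.99, -0.0]
wrist_force: [-12.3, -4.6, 9.5]
opening: -0.001
time_s: 11.3
eef_pos: [0.4972, 0.0898, 0.1395]
eef_rot: [-0.005, -0.14, 0.99, -0.001]
wrist_force: [-20.0, -7.6, 15.5]
opening: 0.0
```

Stop confirmed: force rises at once with no slide. Next is the bar.

```bash
python3 -m pendant '[[[-10,-3,0,0,0],[0,0,45,0,20],[0,0,25,0,45],[15,-35,0,0,45],[15,-35,0,0,45],[14,-33,0,0,45],[0,0,0,0,45]]]'; python3 - <<'E'
from h import *
np.set_printoptions(precision=4,suppress=True)
for n in("scene","top"):
    for k in range(2):
        c=cam(n)
        for r in spotter.tip_of(n,"grip_bar")[:1]:
            P=world(c,r["at"]); print(n,r["confidence"],P,plane(c,pix(c,P),.1)[0])
E
```

```text
time_s: 12.18
eef_pos: [0.5363, -0.017, 0.2098]
eef_rot: [0.001, -0.138, 0.99, -0.0]
wrist_force: [-0.2, 0.5, 0.0]
opening: 0.523
scene 0.71 [ 0.5357 -0.0135  0.1014] [ 0.5351 -0.0142  0.1   ]
scene 0.83 [ 0.5361 -0.0162  0.1016] [ 0.5355 -0.017   0.1   ]
top 0.74 [ 0.5343 -0.0136  0.103 ] [ 0.5347 -0.0138  0.1   ]
top 0.89 [ 0.5332 -0.013   0.0997] [ 0.5331 -0.013   0.1   ]
```

```bash
python3 -m pendant '[[[-2,2.5,-40,0,45],[0,0,-35,0,45],[0,0,-30,0,45],[0,0,-25,0,45],[0,0,0,0,45]]]'; python3 -m pendant '[[[0,0,0,0,25],[0,0,0,0,25],[0,0,0,0,20]]]'
```

```text
time_s: 13.2
eef_pos: [0.5314, -0.0116, 0.0779]
eef_rot: [-0.002, -0.14, 0.99, 0.001]
wrist_force: [-0.5, 0.3, 1.1]
opening: 0.529
time_s: 13.58
eef_pos: [0.5349, -0.0146, 0.0815]
eef_rot: [0.002, -0.14, 0.99, -0.002]
wrist_force: [1.9, -8.9, 0.2]
opening: 0.232
```

```bash
python3 -m pendant '[[[0,0,0,0,10],[0,0,0,0,10],[0,0,0,0,10],[0,0,0,0,10]]]'
```

```text
time_s: 14.08
eef_pos: [0.5356, -0.0165, 0.0818]
eef_rot: [0.002, -0.14, 0.99, -0.004]
wrist_force: [2.4, -14.6, 0.2]
opening: 0.165
```

The bar is gripped and pushed lightly against home, so this is my zero. I'll draw 55 mm along (0.284, -0.959) and look.

```bash
python3 -m pendant '[[[1.4,-4.8,0,0,10],[1.4,-4.8,0,0,10],[0,0,0,0,10]]]'; python3 -m pendant '[[[2.8,-9.6,0,0,10],[2.8,-9.6,0,0,10],[2.8,-9.6,0,0,10],[2.8,-9.6,0,0,10],[1.4,-4.8,0,0,10],[0,0,0,0,10],[0,0,0,0,10]]]'
```

```text
time_s: 14.45
eef_pos: [0.537, -0.0218, 0.0817]
eef_rot: [0.001, -0.14, 0.99, 0.0]
wrist_force: [-2.3, 2.9, 8.2]
opening: 0.166
time_s: 15.32
eef_pos: [0.5488, -0.0632, 0.0817]
eef_rot: [0.0, -0.14, 0.99, 0.002]
wrist_force: [-5.8, 8.8, 12.6]
opening: 0.164
```

```bash
python3 -m pendant '[[[1.7,-5.7,0,0,10],[1.7,-5.7,0,0,10],[1.7,-5.7,0,0,10],[0,0,0,0,10],[0,0,0,0,10]]]'; python3 - <<'E'
from h import *
np.set_printoptions(precision=4,suppress=True)
p=np.array(monitor.get_obs()["eef_pos"][:2]); u=np.array([.284,-.959]); d=p-[.5356,-.0165]; print("draw",d@u,"lat",d@[.959,.284])
I=[]
for n,(u,v) in dict(scene=(350,210),top=(310,237)).items():
    for k in range(2):
        c=cam(n)
        for t in("ring_mark","scale_mouth","grip_bar"):
          for r in spotter.tip_of(n,t)[:1]:
            P=world(c,r["at"]); print(n,t,r["confidence"],P,plane(c,pix(c,P),.1)[0])
    save(c,n+"1.png"); I.append(c["img"][v-35:v+35,u-35:u+35])
cv2.imwrite("pics/r1.png",cv2.resize(np.hstack(I),None,fx=5.6,fy=5.6,interpolation=cv2.INTER_CUBIC)[:,:,::-1])
E
```

```text
time_s: 15.95
eef_pos: [0.5534, -0.0797, 0.0817]
eef_rot: [-0.0, -0.14, 0.99, 0.002]
wrist_force: [-6.9, 11.8, 15.2]
opening: 0.166
draw 0.06567356394186721 lat -0.0008374580980244142
scene ring_mark 0.75 [0.5064 0.0756 0.0954] [0.5083 0.0775 0.1   ]
scene scale_mouth 0.84 [0.5077 0.0695 0.1023] [0.5067 0.0685 0.1   ]
scene grip_bar 0.78 [ 0.5533 -0.0803  0.1   ] [ 0.5533 -0.0803  0.1   ]
scene ring_mark 0.62 [0.5048 0.0747 0.0995] [0.5051 0.0749 0.1   ]
scene scale_mouth 0.89 [0.5092 0.069  0.1   ] [0.5092 0.069  0.1   ]
scene grip_bar 0.56 [ 0.5498 -0.0752  0.0996] [ 0.5499 -0.075   0.1   ]
top ring_mark 0.58 [0.5069 0.0776 0.0979] [0.5067 0.0775 0.1   ]
top scale_mouth 0.85 [0.5076 0.0793 0.0982] [0.5074 0.0792 0.1   ]
top grip_bar 0.75 [0.3511 0.127  0.0005] [0.3574 0.1178 0.1   ]
top ring_mark 0.55 [0.5071 0.0747 0.1002] [0.5071 0.0747 0.1   ]
top scale_mouth 0.76 [0.5091 0.0742 0.0988] [0.509  0.0741 0.1   ]
top grip_bar 0.93 [ 0.5522 -0.0764  0.1031] [ 0.5527 -0.0767  0.1   ]
```

View pics/r1.png

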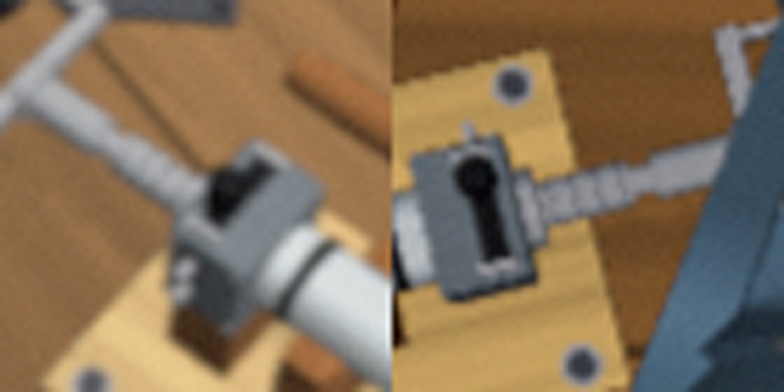

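The rod is out at about 65.7 mm, lock knob still at its far end (right inset (473,177)). The broad ring's edge is only just arriving at the bush, at inset (530,205). I'll draw about 4.3 mm more.

```bash
python3 -m pendant '[[[0.6,-2,0,0,10],[0.6,-2,0,0,10],[0,0,0,0,10],[0,0,0,0,10]]]'; python3 - <<'E'
from h import *
np.set_printoptions(precision=4,suppress=True)
p=np.array(monitor.get_obs()["eef_pos"][:2]); w=np.array([.284,-.959]); d=p-[.5356,-.0165]; print("draw",d@w,"lat",d@[.959,.284])
I=[];S={}
for n,(u,v) in dict(scene=(345,205),top=(320,232)).items():
    fr=[]
    for k in range(5):
        c=cam(n); fr.append(c["img"].astype(float))
        for t in("ring_mark","scale_mouth"):
          for r in spotter.tip_of(n,t)[:1]:
            S.setdefault((n,t),[]).append(plane(c,pix(c,world(c,r["at"])),.1)[0][:2]@w)
    m=np.mean(fr,0).astype(np.uint8); I.append(m[v-25:v+25,u-25:u+25])
    for s in(0,5,-5): print(n,"mouth+%d"%s,((pix(c,np.r_[np.array([.508,.073])+w*s/1000,.1])[0]-[u-25,v-25])*8).round())
for k in S: print(k,np.round(np.array(S[k])*1000,1),np.mean(S[k])*1000)
cv2.imwrite("pics/r2.png",cv2.resize(np.hstack(I),None,fx=8,fy=8,interpolation=cv2.INTER_LANCZOS4)[:,:,::-1])
E
```

```text
time_s: 17.25
eef_pos: [0.5545, -0.0835, 0.0817]
eef_rot: [-0.0, -0.14, 0.99, 0.002]
wrist_force: [-6.7, 12.1, 13.7]
opening: 0.163
draw 0.06960106588214948 lat -0.0008837278546417193
scene mouth+0 [240. 250.]
scene mouth+5 [227. 241.]
scene mouth+-5 [253. 258.]
top mouth+0 [ 44. 254.]
top mouth+5 [ 61. 249.]
top mouth+-5 [ 28. 258.]
('scene', 'ring_mark') [75.  74.5 72.8 73.7 77.1] 74.61938442604553
('scene', 'scale_mouth') [77.7 77.8 77.6 77.8 76.6] 77.51622257751211
('top', 'ring_mark') [75.  75.2 75.  77.2] 75.59607807707222
('top', 'scale_mouth') [70.7 68.5 70.3 71.6 71.4] 70.50826031250004
```

View pics/r2.png

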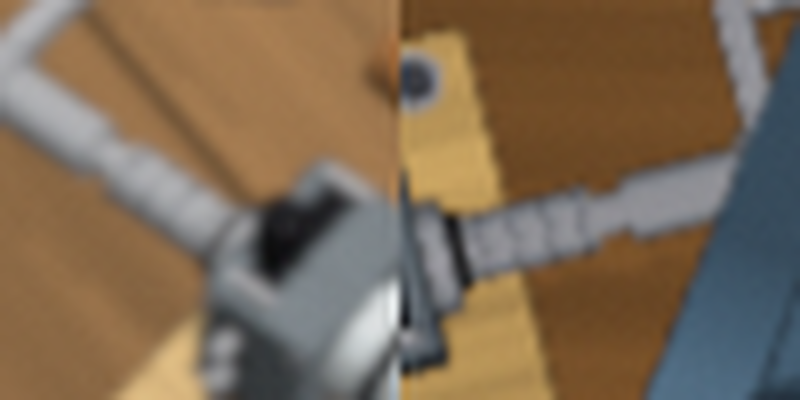

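```bash
python3 - <<'E'
from h import *
from scipy.ndimage import map_coordinates
np.set_printoptions(precision=1,suppress=True,linewidth=150)
w=np.array([.284,-.959]); v=np.array([.959,.284]); s=np.arange(-12,75,1.)
c=[cam("top") for k in range(4)]; g=np.mean([x["img"].astype(float).mean(2) for x in c],0); c=c[0]
tot=[]
for o in np.arange(-8,9,2.):
    P=np.array([np.r_[np.array([.508,.073])+w*a/1000+v*o/1000,.11] for a in s]); q=pix(c,P)
    tot.append(map_coordinates(g,[q[:,1],q[:,0]],order=1))
for a,b in zip(s[::1],np.mean(tot[2:7],0)): print(int(a),round(b),end="; ")
print(monitor.get_obs()["eef_pos"],monitor.get_obs()["wrist_force"])
E
```

```text
-12 101; -11 100; -10 95; -9 90; -8 92; -7 104; -6 121; -5 136; -4 146; -3 151; -2 150; -1 139; 0 119; 1 93; 2 67; 3 49; 4 51; 5 70; 6 98; 7 120; 8 131; 9 133; 10 131; 11 131; 12 134; 13 138; 14 142; 15 144; 16 144; 17 143; 18 140; 19 136; 20 133; 21 133; 22 135; 23 139; 24 142; 25 144; 26 144; 27 143; 28 140; 29 134; 30 130; 31 131; 32 134; 33 138; 34 142; 35 144; 36 145; 37 144; 38 140; 39 135; 40 130; 41 130; 42 132; 43 135; 44 138; 45 139; 46 138; 47 137; 48 136; 49 136; 50 135; 51 135; 52 135; 53 136; 54 138; 55 141; 56 143; 57 144; 58 144; 59 145; 60 145; 61 144; 62 144; 63 144; 64 145; 65 145; 66 145; 67 145; 68 145; 69 144; 70 144; 71 144; 72 144; 73 144; 74 144; [ 0.6 -0.1  0.1] [-6.7 11.4 14.4]
```

The averaged top profile shows the dark ring from +0.9 to +6.0 mm, so 5.1 mm of its 10 mm width is out and its middle is at the mouth. The arm's draw reading is 69.6 mm, which agrees. I'll hand in while holding.

```bash
python3 - <<'E'
from h import *
s=monitor.get_obs(); print(s["time_s"],s["eef_pos"],s["opening"],s["wrist_force"])
print(order.hand_in())
E
```

```text
18.95 [ 0.55452107 -0.08345778  0.0816677 ] 0.16725778264899985 [-6.7426402  11.40418047 14.36141314]
the job is handed in; nothing more can be done
None
```

I slid the transport-lock knob to its far stop, drew the handle out until the broad ring stood at the mouth, and handed in at 18.95 s with the gripper still holding it there. The hand-in gives no verdict, so the results below are my own checks.

- **Lock:** A second push from behind with shut fingers met a hard stop at once, with no further slide. The cameras measured about 21 mm of knob travel, against 24 mm nominal. I think the other 2–3 mm went as the jaws closed on the knob and nudged it. The rod then drew freely.
- **Draw:** The measured draw was 69.6 mm, against 70 mm at the mark. In the top picture 5.1 mm of the 10 mm ring showed outside the mouth, so its middle is at the mouth to about 1 mm. The pull along the rod was about 13 N, against 14 N expected. The handle held steady from the final move to hand-in.
- **Ring position from the networks:** These did not agree. The top view put the ring about 5 mm past the mouth and the scene view about 3 mm short of it. I relied on the arm's draw reading and the picture's brightness profile instead.
- **Forces and bystanders:** The wrist force readings peaked at about 34 N while pushing on the lock stop. A sideways and upward load of up to about 15 N stayed on the gripped handle. I did not measure the bystanders again at the end, but no move went near them.

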